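Close the open strap clamp on a frame trimming jig

TASK

The black moulded frame on the jig is held by two strap clamps, and one of them is still open. With the outside of your closed fingers push its strap round until it stops over the frame, then press its raised cam lever fully down so that the frame is locked, and move clear. Grasp nothing, leave the frame lying where it is, and do not disturb the clamp that is already closed or the things lying about.

Things in the scene. Friction and masses are not known exactly. Their poses are not given: they have to be found in the camera images.
- jig: fixed grey metal plate, 200 x 295 x 12 mm, on the table; origin under the midpoint of the two clamp pivots, which stand 65 mm either side of it along its x; the plate spans -40 to 255 mm in y. The frame lies centred at y = 161 mm; both straps close over its nearer long bar. Apart from their state the clamps are alike; which one is open changes from run to run
- open_clamp: steel clamp that is open at the start: fixed foot 46 x 38 x 8 mm and a post. Origin on the strap's vertical pivot axis, on the plate's top (12 mm above the table); x points level across the frame bar (along the closed strap), z up. Strap 20 to 32 mm above this origin. Stop pin for the strap, 29 mm high, at x = 45, y = -15.5 mm
- open_strap (a joint): angle of its strap, a level bar 22 mm wide, 12 mm thick, reaching 98 mm from its vertical pivot: 0 = over the frame at its stop (along the clamp's x), up to 1.6 rad swung away towards the clamp's y; starts at 0.9 to 1.5. Closed by pushing the side that faces away from the frame. Pivot friction 0.15 N m: stays where left
- open_strap_mid (a point): point in the middle of the bar's cross-section, 55 mm from the pivot; x along the bar away from the pivot, z up. 38 mm above the table. A finger pushing here clears the frame, whose bar begins 79 mm from the pivot
- open_lever (a joint): angle of its cam lever, carried by the strap: 0 = raised (0.9 rad above level), 0.86 = fully down, nearly level; starts at 0 to 0.15. Hinge pin level, right over the pivot, 56 mm above the table; points opposite to the strap's nose. A straight push down 40 mm from the pivot takes it all the way. Friction 0.15 N m: stays where left. Lowers the nose pad 3 mm on to the frame
- open_lever_paddle (a point): middle of the lever's paddle, 50 x 20 x 9 mm, 67 mm from the lever's hinge pin (lever end at 92 mm); x points along the lever back to the pin, z out of its upper face
- shut_clamp: the clamp that is already closed, made alike, with the same origin and axes
- shut_strap (a joint): its strap angle, 0 = over the frame; starts there and shall stay
- shut_lever (a joint): its lever angle, 0.86 = fully down; starts there and shall stay
- frame: black moulded oval frame, 376 x 165 x 14 mm, 75 g, lying loose on the jig round four dowels; origin under its centre, y along its length; bars 12 mm wide; its upper face is 26 mm above the table
- clip_a: small black moulded clip, 24 x 10 x 9 mm, on the plate inside the frame; origin under its centre
- offcut_a: black gate offcut, 46 x 9 x 8 mm, on the plate inside the frame; origin under its middle
- offcut_b: black gate offcut, 40 x 9 x 8 mm, on the table at the near right of the jig; origin under its middle
- cutters: side cutters with red handles, 129 x 56 x 13 mm, on the table right of the jig; origin under the middle
- clip_b: small black moulded clip, 24 x 10 x 9 mm, on the table at the far right; origin under its centre
- runner: thin black moulded runner, 289 x 52 mm, with a 36 mm high stub, on the table left of the frame; origin under its middle

How it is judged (in metres and radians):
On the way, in this order (a step that is already met when the one before it is completed fails the run):
1. the open strap has been pushed over the frame to its stop, its lever still raised (value of joint open_strap below 0.07 rad and value of joint open_lever below 0.3 rad), for 0.2 s.
2. its lever is pressed fully down with the strap still over the frame (value of joint open_strap below 0.07 rad and value of joint open_lever above 0.79 rad), for 0.2 s.
At the end, for the whole second after the job is handed in: Both straps over the frame (within 0.07 rad, 4 degrees, of their stops), both levers pressed down (at least 0.79 of 0.86 rad), everything at rest, the frame within 15 mm of where it lay (all of step 2 and value of joint shut_strap below 0.07 rad and value of joint shut_lever above 0.79 rad and distance of frame from where it was at the start of the episode below 0.015 m and velocity of joint open_strap between -0.05 and 0.05 rad/s and velocity of joint open_lever between -0.05 and 0.05 rad/s and linear speed of frame below 0.02 m/s); the robot touches nothing.
It fails at once if the lever is pressed down while its strap is not over the frame (value of joint open_lever above 0.4 rad and value of joint open_strap above 0.2 rad).
It fails at once if the strap or the lever is taken between the fingers ((x of the grasp point in the frame of open_strap_mid between -0.04 and 0.04 m and y of the grasp point in the frame of open_strap_mid between -0.007 and 0.007 m and z of the grasp point in the frame of open_strap_mid between -0.01 and 0.01 m) or (x of the grasp point in the frame of open_lever_paddle between -0.025 and 0.025 m and y of the grasp point in the frame of open_lever_paddle between -0.006 and 0.006 m and z of the grasp point in the frame of open_lever_paddle between -0.007 and 0.007 m)).
It fails at once if the closed clamp is disturbed (value of joint shut_strap above 0.12 rad or value of joint shut_lever below 0.72 rad).
It fails at once if the frame is lifted or shoved more than 20 mm (distance of frame from where it was at the start of the episode above 0.02 m).
It fails at once if a bystander is moved more than 25 mm (distance of any of clip_a, offcut_a, offcut_b, cutters, clip_b, runner from where it was at the start of the episode above 0.025 m).
It also fails if it takes over 45 s, if anything falls off the work surface, if the arm or the gripper's body presses on something with over 40 N, if the wrist force passes 120 N, or if a joint passes its speed limit or range.

ROBOT

A 6-joint arm with a two-finger parallel gripper is mounted at the origin on a cart in front of the work surface, level with it; the furniture and walls round the work are solid. World frame = base frame: x ahead of the robot, y to its left, z up, the work surface at z = 0. Lengths are in mm, angles in rad, forces in N, time in s.
With the tool pointing down it reaches from about 350 to 875 mm from the base axis. Payload 4.2 kg.
Tool frame: the origin (TCP) lies at the very end of the fingers, on their centre line; the grasp point (between the pads) lies 19 mm behind it; z points along the fingers, y is the line along which they close (so a half turn about z gives the same grasp; the last joint's range is limited). The gripper opens to 85 mm and grips with 20 to 120 N. Pads are 22 mm wide; open, the fingers measure 114 mm over their backs; the gripper's body (76 mm by 85 mm) begins 54 mm behind the grasp point. The pads swing forward as they close: fully open they stand 13 mm farther back than shut.
Start: joints at [1.53, 0.385, 0.008, 0, -1.194, -0.259], TCP at [184.548, 597.111, 231.312] pointing down, gripper open.
Joint ranges: [-3.14, 3.14], [-1.21, 2.06], [-1.07, 1.41], [-3.16, 2.05], [-2.99, -0.16], [-3.1, 3.1]. Speed limits (rad/s): [2.79, 2.79, 3.14, 3.14, 3.14, 3.14].

INTERFACE

Orientations are given as a unit quaternion [x, y, z, w].
In Python, from bench import read_state, get_image, camera_model, job_done gives the robot as it stands.
- The arm moves only by the shell command python3 -m handwheel 'ROWS'. ROWS is JSON, a list of rows, each a list of 7 numbers: the shift along the tool's x, y, z in m, then the turn, a rotation vector about the tool's x, y, z in rad, then the gripper's target within -1 to 1 (fully open at 1, half-way at 0, shut at -1). In form: [[dx, dy, dz, wx, wy, wz, jaw], ...]. A call has 1 to 10 rows; each row is the pose to reach, as a shift and turn from the pose commanded when the call began, along the tool's axes at that moment; what a row does not reach only later rows make up. A row lasts 1/8 s, in which the tool goes at most 62.5 mm and 10.7 degrees, less where a joint would pass 70% of its speed; a pose out of reach is approached as far as the arm can. A call with a gripper value outside its range is refused whole. The fingers move at their own pace and stop on an object; the grip force is fixed at half the most. Time passes only in rows, so rows that repeat a pose let the fingers close. It gives the time, the measured TCP pose, the force, the opening and the grip force at its end, in the units of the state.
- read_state(): the state, without advancing time (a new reading comes with each control period).
- get_image(name): name is "side" or "top" or "wrist"; returns (picture, depth): 400x640x3 uint8, blue, green, red; 400x640 float32, mm along the optical axis (not along the pixel's ray), 0 where there is no reading.
- camera_model(name): a dict with "K" (3x3 intrinsics, pixels), "rvec" (rotation vector, rad) and "tvec" (3), from world to camera coordinates, as OpenCV has them; the wrist camera has in their place "hand_eye" (4x4, takes a point from camera to tool coordinates, whose origin is the TCP and whose axes are the flange's). Camera axes: x right, y down, z forward; pixel columns grow to the right and rows downward; lengths in mm; the calibration is good to about 2 mm. A picture is of the moment at which its call begins: read the wrist's pose just before it. camera_model takes no time and is no camera call.
- job_done(): hands the job in; it is judged then, once.
The state is a dict: "clock": time; "joints": joint angles; "joint_vel": joint speeds; "joint_efforts": joint torques, N m; "position": TCP position; "ee_rot": TCP orientation; "contact_force": force on the tool from outside, world axes, zero at the start; "wrist_torque": the same for the moment, N m; "gripper_width": finger opening in mm; "grasp_force": force on a finger pad.
Only numpy, scipy, OpenCV 4.12 (cv2) and the standard library are available. Lean on these libraries where they do the work, as an engineer would, in place of code of your own. Each camera call takes 0.05 s, during which the arm holds its last target. There are 200 camera calls.

## Working session

There is one attempt and no reset: what is moved stays moved. The work goes in short steps, Python scripts to look and compute and a shell command to move; the robot and the scene stay as the last step left them, time stands still between calls to the robot, and variables do not carry over. Pictures are saved under pics/ and viewed, at most 10 in all, crops included, and the job is handed in when it is done.

```bash
mkdir -p pics; cat > h.py <<'E'
import numpy as np, cv2
from scipy.spatial.transform import Rotation as R
from bench import *
def save(n,f):
    im,d=get_image(n); cv2.imwrite(f'pics/{f}.png',im); np.save(f'pics/{f}.npy',d); return im,d
def pt(name,d,u,v,z=None):
    m=camera_model(name);K=np.array(m['K']);Rm=R.from_rotvec(np.ravel(m['rvec'])).as_matrix();t=np.ravel(m['tvec'])
    ray=np.linalg.inv(K)@[u,v,1]
    if z is None:
        dd=np.median(d[v-1:v+2,u-1:u+2]); return Rm.T@(ray*dd-t)
    c=-Rm.T@t; r=Rm.T@ray; return c+r*(z-c[2])/r[2]
E
python3 - <<'E'
from h import *
s=read_state();print(s)
save('top','top0');save('side','side0')
E
```

```text
{'clock': 0.0, 'joints': array([ 1.52958192e+00,  3.85553706e-01,  6.64349615e-03, -5.09273249e-04,
       -1.19398859e+00, -2.58644564e-01]), 'joint_vel': array([-0.00108147, -0.00129765, -0.00063276, -0.00041398, -0.00183119,
        0.00070794]), 'joint_efforts': array([ 4.20425977e-04, -3.92293060e+01,  1.88402778e+01,  4.18613210e+00,
       -4.64683020e-03,  7.29933021e-06]), 'position': array([184.39620853, 596.57721396, 230.22868689]), 'ee_rot': array([ 9.88767003e-01, -1.49461211e-01, -1.21216379e-04,  1.07070797e-03]), 'contact_force': array([-0.19213199,  0.14623208,  0.82770142]), 'wrist_torque': array([ 0.04978789, -0.00180864, -0.02976321]), 'grasp_force': 0.0, 'gripper_width': 85.64696402815946}
```

View pics/top0.png

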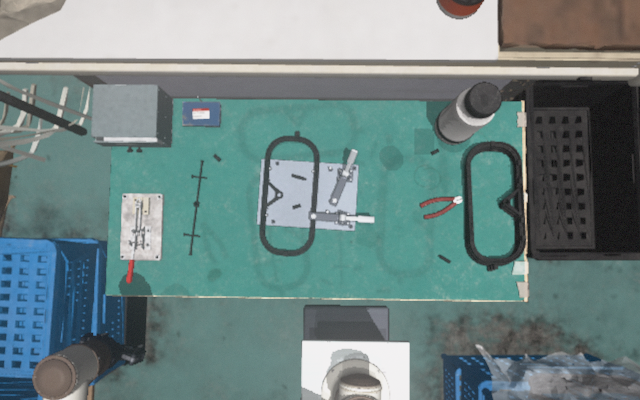

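View pics/side0.png

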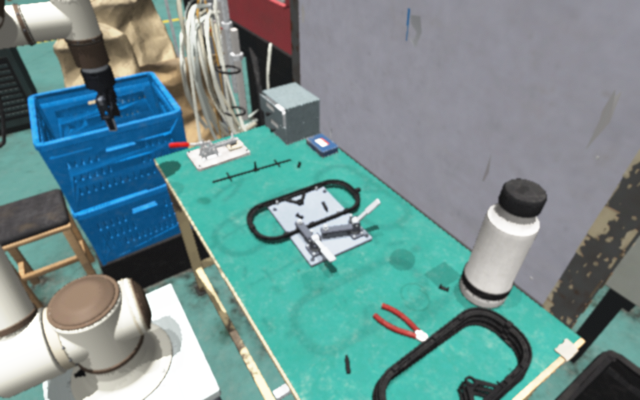

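The top view shows the jig at about (308,195). The near clamp at (340,218) is closed. The far clamp at (337,200) is open, with its strap and lever running along (335,200)–(352,152). I'll enlarge that area.

```bash
python3 - <<'E'
from h import *
im=cv2.imread('pics/top0.png');cv2.imwrite('pics/c1.png',cv2.resize(im[130:250,250:390],None,fx=5.5,fy=5,interpolation=cv2.INTER_CUBIC)[:600])
d=np.load('pics/top0.npy')
for u,v in [(262,160),(358,230),(335,203),(346,176),(353,153),(315,216),(372,219),(345,218),(260,228)]:
    print(u,v,pt('top',d,u,v).round(1),d[v,u])
E
```

```text
262 160 [684.2 287.9  11.4] 1567.893
358 230 [477.4  -3.7  -1.4] 1561.9784
335 203 [554.4  67.2  47.3] 1521.2161
346 176 [632.3  36.4  62.4] 1515.7296
353 153 [690.   19.8 121.6] 1463.1189
315 216 [515.6 125.1  47.7] 1517.323
372 219 [508.3 -39.5  64.2] 1500.908
345 218 [510.4  38.1  60.5] 1506.1038
260 228 [479.2 288.5  20.4] 1541.0287
```

View pics/c1.png

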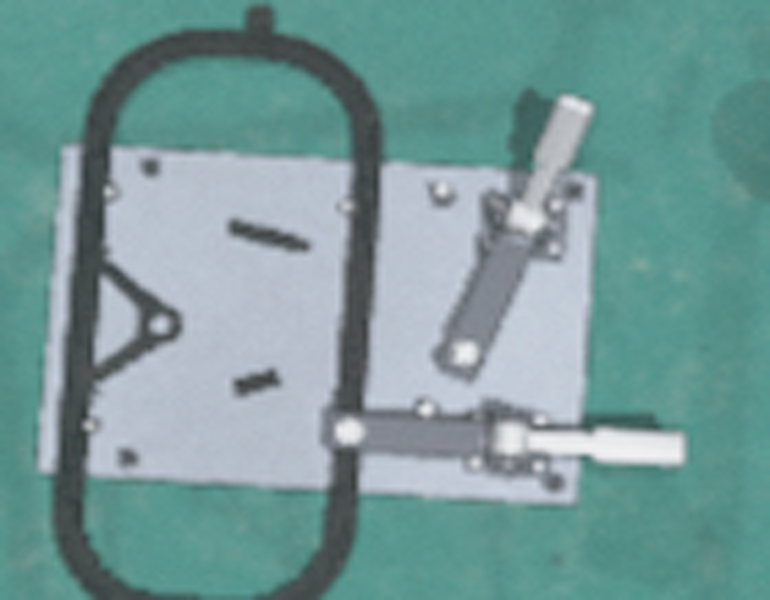

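The crop shows the open pivot at (525,215), its nose bolt at (465,355) and its stop pin at (443,192). The shut pivot is at (510,438), its nose bolt at (348,431) and its pin at (427,407). The open strap is swung towards the robot, so it has to be pushed away (+x).

```bash
cat >> h.py <<'E'
def crop(u,v): return 250+(u+.5)/5.5-.5,130+(v+.5)/5-.5
E
python3 - <<'E'
from h import *
P={}
for n,u,v,z in [('op',525,215,62),('on',465,355,48),('opin',443,190,41),('sp',510,438,62),('sn',348,431,48),('spin',427,406,41),('lev',573,103,None),('c1',66,148,12),('c2',597,175,12),('c3',577,503,12),('c4',40,472,12),('slevend',683,447,64)]:
    x,y=crop(u,v)
    d=np.load('pics/top0.npy')
    P[n]=pt('top',d,int(round(x)),int(round(y))) if z is None else pt('top',d,x,y,z); print(n,P[n].round(1))
a=lambda p,q:np.arctan2(*(P[q]-P[p])[[1,0]])
n=lambda p,q:np.linalg.norm((P[q]-P[p])[:2])
print('closed ang',a('sp','sn'),a('c2','c1'),a('c3','c4'),'pivots',a('sp','op')+np.pi/2,n('sp','op'),n('sp','sn'),n('op','on'),n('c1','c2'),n('c2','c3'))
print('open ang',a('sp','sn')-a('op','on'),a('op','lev'))
m=(P['c2']+P['c3'])/2+40*(P['c1']-P['c2'])/n('c1','c2');print('jig origin from corners',m,(P['op']+P['sp'])/2)
s=read_state();print(R.from_quat(s['ee_rot']).as_matrix().round(3))
E
```

```text
op [642.3  39.3  62. ]
on [561.4  69.8  48. ]
opin [659.4  82.5  41. ]
sp [512.5  45.9  62. ]
sn [516.1 131.4  48. ]
spin [531.7  89.6  41. ]
lev [698.2  17.2 123.5]
c1 [686.5 289.1  12. ]
c2 [673.4  -1.8  12. ]
c3 [476.4   7.6  12. ]
c4 [491.2 299.1  12. ]
slevend [508.4 -44.7  64. ]
closed ang 1.5285482757292614 1.5258184063417548 1.5202989383889265 pivots 1.5195333228388044 129.94879092700359 85.53085400802298 86.50597675729898 291.16719903328976 197.25134219701866
open ang -1.2521296561188673 -0.3753430339159553
jig origin from corners [576.72695168  42.84542999  12.        ] [577.4083457   42.58479189  62.        ]
[[ 0.955 -0.296 -0.   ]
 [-0.296 -0.955 -0.002]
 [ 0.     0.002 -1.   ]]
```

The measurements agree with the given sizes: pivot spacing is 130 mm and the jig measures 291 x 197. The open strap is at about 1.26 rad. Next I'll work out the approach.

```bash
cat >> h.py <<'E'
op=np.array([642.4,39.4]); A=1.523
def e(t): return np.array([np.cos(A+t),np.sin(A+t)])
def n(t): return np.array([-np.sin(A+t),np.cos(A+t)])
def push(t,gap=0,r=55):  # finger centre beside strap at angle t, tool x at world angle A-pi/2
    h=11*abs(np.cos(t))+14.5*abs(np.sin(t)); return op+r*e(t)+(11+h+gap)*n(t)
def shift(xyz):
    s=read_state(); M=R.from_quat(s['ee_rot']).as_matrix()
    yaw=np.arctan2(M[1,0],M[0,0]); print('pos',s['position'].round(1),'F',s['contact_force'].round(1),'yaw',yaw.round(3),'wz',(yaw-(A-np.pi/2)).round(3))
    for p in np.atleast_2d(xyz): print(p.round(0),(M.T@(p-s['position'])/1000).round(4))
E
python3 -c "
from h import *
shift([*push(1.257,20),150])"
```

```text
pos [184.4 596.6 230.3] F [0.4 0.9 0.1] yaw -0.3 wz -0.252
[574.  14. 150.] [0.5443 0.4416 0.0813]
```

```bash
python3 -m handwheel '[[0.544,0.442,0,0,0,-0.252,-1],[0.544,0.442,0,0,0,-0.252,-1],[0.544,0.442,0,0,0,-0.252,-1],[0.544,0.442,0,0,0,-0.252,-1],[0.544,0.442,0,0,0,-0.252,-1],[0.544,0.442,0,0,0,-0.252,-1],[0.544,0.442,0,0,0,-0.252,-1],[0.544,0.442,0,0,0,-0.252,-1],[0.544,0.442,0,0,0,-0.252,-1],[0.544,0.442,0,0,0,-0.252,-1]]'
python3 -c "
from h import *
shift([*push(1.257,20),100])"
```

```text
clock: 1.35
position: [532.3, 75.4, 231.1]
ee_rot: [1.0, -0.024, -0.0, -0.0]
contact_force: [1.3, 0.7, 0.1]
gripper_width: -0.3
grasp_force: 0.0
pos [532.3  75.4 231.1] F [1.3 0.7 0.1] yaw -0.048 wz 0.0
[574.  14. 100.] [0.0446 0.0596 0.1311]
```

```bash
python3 -m handwheel '[[0.040,0.055,0.06,0,0,0,-1],[0.040,0.055,0.06,0,0,0,-1],[0.040,0.055,0.06,0,0,0,-1],[0.040,0.055,0.06,0,0,0,-1]]'
python3 - <<'E'
from h import *
shift([[*push(1.257,15),27]]); save('wrist','w1')
E
```

```text
clock: 1.85
position: [569.0, 20.9, 171.9]
ee_rot: [1.0, -0.024, 0.0, -0.0]
contact_force: [0.4, 0.5, -0.1]
gripper_width: 0.1
grasp_force: 0.0
pos [569.   20.9 171.9] F [ 0.4  0.5 -0.1] yaw -0.047 wz 0.0
[576.  18.  27.] [0.0066 0.0021 0.1449]
```

View pics/w1.png

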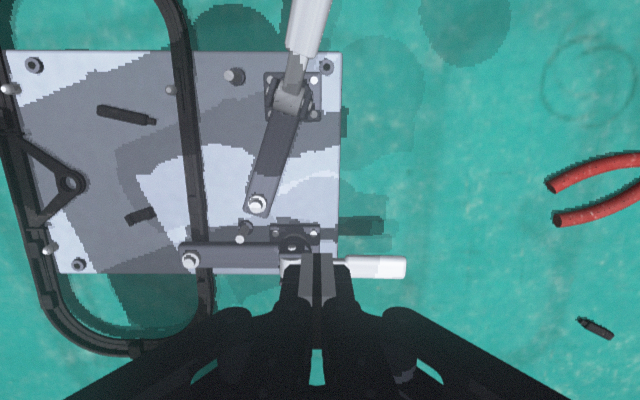

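The wrist view shows the open pivot at about (290,95), the nose bolt at (257,204) and the stop pin at (234,75), with the closed fingers at (316,260). I'll check the positions from this view.

```bash
python3 - <<'E'
from h import *
s=read_state();M=R.from_quat(s['ee_rot']).as_matrix();c=camera_model('wrist');K=np.array(c['K']);H=np.array(c['hand_eye'])
def w(u,v,z):
    r=M@H[:3,:3]@np.linalg.inv(K)@[u,v,1]; o=M@H[:3,3]+s['position']; return o+r*(z-o[2])/r[2]
a=w(290,96,62);b=w(257,203,48);print(a,b,w(234,73,41),w(292,243,20)); v=(b-a)[:2];print(np.linalg.norm(v),np.arctan2(v[1],v[0])-A)
d=np.load('pics/w1.npy');print(d[260,316],d[203,257],d[150,272])
for z in (171,): print('fingertip',w(316,256,172),s['position'])
E
```

```text
[643.88918781  35.41587475  62.        ] [563.76327729  68.26124143  48.        ] [661.53161333  76.60639824  41.        ] [515.41250736  45.58042208  20.        ]
86.59664917360139 1.2295622723325088
146.45299 269.8065 271.2442
fingertip [576.6175928  20.530322  172.       ] [569.13669259  21.27921339 172.32615929]
```

```bash
python3 -m handwheel '[[0.006,0.004,0.05,0,0,0,-1],[0.006,0.004,0.10,0,0,0,-1],[0.006,0.004,0.144,0,0,0,-1],[0.006,0.004,0.144,0,0,0,-1],[0.006,0.004,0.144,0,0,0,-1]]'
python3 - <<'E'
from h import *
shift([[*push(t,g),27] for t,g in [(1.257,0),(1.1,-2),(.9,-2),(.7,-2),(.5,-2),(.3,-2),(.15,-2),(0,-2),(0,-5)]])
E
```

```text
clock: 2.52
position: [576.4, 17.2, 29.7]
ee_rot: [1.0, -0.023, 0.002, -0.0]
contact_force: [0.4, -0.4, 0.2]
gripper_width: 0.0
grasp_force: 0.0
pos [576.4  17.2  29.7] F [ 0.4 -0.4  0.2] yaw -0.046 wz 0.002
[581.  32.  27.] [ 0.0039 -0.0154  0.0027]
[581.  43.  27.] [ 0.0037 -0.0262  0.0027]
[583.  55.  27.] [ 0.0049 -0.0382  0.0027]
[588.  67.  27.] [ 0.0091 -0.0501  0.0028]
[595.  78.  27.] [ 0.0161 -0.0612  0.0028]
[606.  87.  27.] [ 0.026  -0.0707  0.0028]
[615.  92.  27.] [ 0.035  -0.0763  0.0029]
[625.  95.  27.] [ 0.045  -0.0802  0.0029]
[628.  95.  27.] [ 0.048  -0.0802  0.0029]
```

```bash
python3 -m handwheel '[[0.004,-0.008,0.001,0,0,0,-1],[0.004,-0.015,0.001,0,0,0,-1],[0.004,-0.021,0.001,0,0,0,-1],[0.004,-0.026,0.001,0,0,0,-1],[0.0045,-0.032,0.001,0,0,0,-1],[0.005,-0.038,0.001,0,0,0,-1],[0.007,-0.044,0.001,0,0,0,-1],[0.009,-0.050,0.001,0,0,0,-1],[0.0125,-0.0555,0.001,0,0,0,-1],[0.016,-0.061,0.001,0,0,0,-1]]'
python3 - <<'E'
from h import *
shift([[*push(t,g),28] for t,g in [(.4,-2),(.3,-2),(.2,-2),(.1,-2),(0,-2),(0,-5)]])
E
```

```text
clock: 3.78
position: [593.6, 76.7, 26.1]
ee_rot: [1.0, -0.024, -0.0, 0.0]
contact_force: [-1.5, -2.9, 0.3]
gripper_width: -0.1
grasp_force: 1.1
pos [593.6  76.7  26.1] F [-1.5 -2.9  0.3] yaw -0.048 wz -0.0
[600.  82.  28.] [ 0.0063 -0.0061 -0.0019]
[606.  87.  28.] [ 0.0116 -0.0106 -0.0019]
[612.  90.  28.] [ 0.0174 -0.0145 -0.0019]
[618.  93.  28.] [ 0.0238 -0.0177 -0.0019]
[625.  95.  28.] [ 0.0306 -0.0201 -0.0019]
[628.  95.  28.] [ 0.0336 -0.0201 -0.0019]
```

```bash
python3 -m handwheel '[[0.003,-0.003,-0.002,0,0,0,-1],[0.006,-0.006,-0.002,0,0,0,-1],[0.009,-0.0085,-0.002,0,0,0,-1],[0.0115,-0.0105,-0.002,0,0,0,-1],[0.0145,-0.0125,-0.002,0,0,0,-1],[0.0175,-0.0145,-0.002,0,0,0,-1],[0.0205,-0.016,-0.002,0,0,0,-1],[0.024,-0.0175,-0.002,0,0,0,-1],[0.027,-0.018,-0.002,0,0,0,-1]]'
python3 -m handwheel '[[0.002,0,0,0,0,0,-1],[0.003,0,0,0,0,0,-1],[0.003,0,0,0,0,0,-1]]'
```

```text
clock: 4.9
position: [621.8, 93.3, 28.4]
ee_rot: [1.0, -0.024, 0.0, -0.0]
contact_force: [-2.4, -1.0, -0.2]
gripper_width: 0.1
grasp_force: 1.2
clock: 5.28
position: [623.2, 93.5, 28.3]
ee_rot: [1.0, -0.024, -0.001, -0.0]
contact_force: [-6.7, 2.3, 2.1]
gripper_width: 0.2
grasp_force: 3.1
```

```bash
python3 -m handwheel '[[0.002,0,0,0,0,0,-1],[0.003,0,0,0,0,0,-1],[0.003,0,0,0,0,0,-1],[0.003,0,0,0,0,0,-1]]'
python3 - <<'E'
from h import *
save('wrist','w2')
E
```

```text
clock: 5.78
position: [623.3, 93.4, 28.4]
ee_rot: [1.0, -0.024, -0.004, 0.0]
contact_force: [-13.0, 4.4, 8.1]
gripper_width: 0.0
grasp_force: 6.7
```

View pics/w2.png

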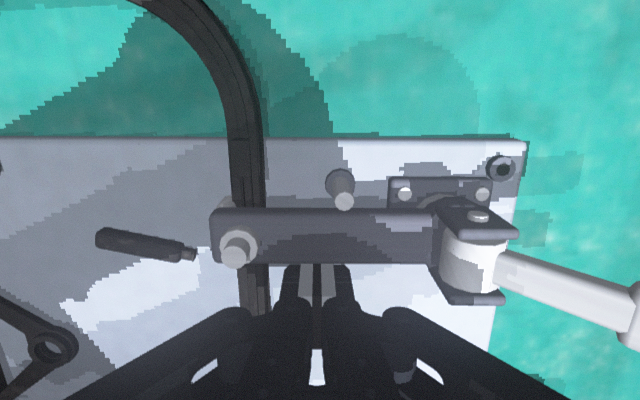

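The strap now lies against its pin at (344,200), parallel to the plate edge, and force rose with no further motion, so it is at its stop. The lever is still raised at (570,290). I'll back off, lift and go over the lever.

```bash
python3 -m handwheel '[[-0.012,0,0,0,0,0,-1],[-0.025,0,0,0,0,0,-1],[-0.025,0,-0.06,0,0,0,-1],[-0.025,0,-0.12,0,0,0,-1],[-0.025,0,-0.14,0,0,0,-1],[-0.025,0,-0.14,0,0,0,-1]]'
python3 - <<'E'
from h import *
shift([[640.8,-1.5,135],[640.8,-1.5,60]])
E
```

```text
clock: 6.58
position: [603.6, 94.5, 170.7]
ee_rot: [1.0, -0.024, 0.003, -0.001]
contact_force: [0.5, -0.2, -0.5]
gripper_width: 0.2
grasp_force: 0.0
pos [603.6  94.5 170.7] F [ 0.5 -0.2 -0.5] yaw -0.048 wz 0.0
[641.  -2. 135.] [0.0415 0.0942 0.0357]
[641.  -2.  60.] [0.0411 0.0944 0.1107]
```

```bash
python3 -m handwheel '[[0.020,0.05,0,0,0,0,-1],[0.0415,0.094,0,0,0,0,-1],[0.0415,0.094,0.02,0,0,0,-1],[0.0415,0.094,0.03,0,0,0,-1],[0.0415,0.094,0.03,0,0,0,-1]]'
python3 - <<'E'
from h import *
shift([[640.8,-1.5,60]])
im,d=save('top','t2');cv2.imwrite('pics/t2c.png',cv2.resize(im[130:250,250:390],None,fx=5,fy=5,interpolation=cv2.INTER_CUBIC))
E
```

```text
clock: 7.2
position: [638.3, -1.7, 136.2]
ee_rot: [1.0, -0.024, -0.002, 0.0]
contact_force: [-0.1, 0.4, 0.5]
gripper_width: 0.0
grasp_force: 0.0
pos [638.3  -1.7 136.2] F [-0.1  0.4  0.5] yaw -0.047 wz 0.0
[641.  -2.  60.] [ 0.0027 -0.0004  0.0762]
```

View pics/t2c.png

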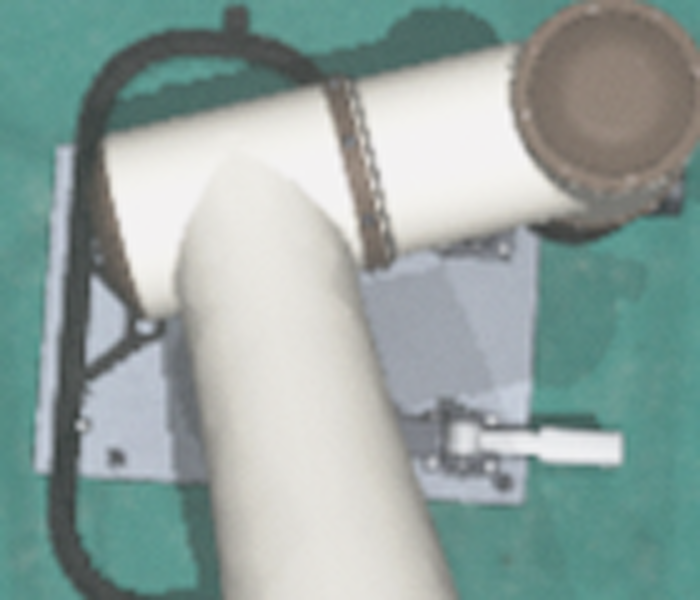

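The arm hides the clamp in this view, but nothing else has moved. Now I'll press down in steps.

```bash
python3 -m handwheel '[[0.002,0,0.008,0,0,0,-1],[0.002,0,0.016,0,0,0,-1],[0.002,0,0.024,0,0,0,-1],[0.002,0,0.030,0,0,0,-1],[0.002,0,0.036,0,0,0,-1],[0.002,0,0.042,0,0,0,-1],[0.002,0,0.048,0,0,0,-1]]'
python3 -m handwheel '[[0,0,0.006,0,0,0,-1],[0,0,0.012,0,0,0,-1],[0,0,0.017,0,0,0,-1],[0,0,0.020,0,0,0,-1]]'
python3 -m handwheel '[[0,0,0.003,0,0,0,-1],[0,0,0.006,0,0,0,-1],[0,0,0.006,0,0,0,-1]]'
```

```text
clock: 8.12
position: [641.7, -2.1, 90.4]
ee_rot: [1.0, -0.024, 0.0, 0.0]
contact_force: [0.2, -1.1, 3.3]
gripper_width: 0.0
grasp_force: 1.3
clock: 8.62
position: [641.2, -2.3, 69.9]
ee_rot: [1.0, -0.024, -0.0, 0.0]
contact_force: [0.5, -1.6, 3.7]
gripper_width: 0.2
grasp_force: 1.5
clock: 9.0
position: [641.2, -1.9, 63.8]
ee_rot: [1.0, -0.024, -0.0, -0.0]
contact_force: [0.9, -0.5, 1.0]
gripper_width: 0.0
grasp_force: 0.5
```

```bash
python3 -m handwheel '[[0,0,0.002,0,0,0,-1],[0,0,0.004,0,0,0,-1],[0,0,0.004,0,0,0,-1]]'
python3 -m handwheel '[[0,0,0.002,0,0,0,-1],[0,0,0.003,0,0,0,-1],[0,0,0.003,0,0,0,-1],[0,0,0.003,0,0,0,-1]]'
```

```text
clock: 9.38
position: [641.7, -2.2, 62.1]
ee_rot: [1.0, -0.024, 0.0, 0.0]
contact_force: [-3.0, -2.2, 10.2]
gripper_width: -0.4
grasp_force: 4.9
clock: 9.88
position: [643.2, -2.2, 61.8]
ee_rot: [1.0, -0.023, 0.003, 0.0]
contact_force: [-4.8, -1.4, 17.9]
gripper_width: 0.1
grasp_force: 9.1
```

Force rises with no further travel at z = 62, so the lever is down. I'll go straight up, move clear and check.

```bash
python3 -m handwheel '[[0,0,-0.004,0,0,0,-1],[0,0,-0.02,0,0,0,-1],[0,0,-0.07,0,0,0,-1],[0,0,-0.12,0,0,0,-1],[0,0,-0.15,0,0,0,-1]]'
python3 -m handwheel '[[-0.05,0.05,0,0,0,0,-1],[-0.1,0.11,0,0,0,0,-1],[-0.13,0.17,0,0,0,0,-1],[-0.13,0.23,0,0,0,0,-1],[-0.13,0.25,0,0,0,0,-1],[-0.13,0.25,0,0,0,0,-1],[-0.13,0.25,0,0,0,0,-1]]'
python3 - <<'E'
from h import *
im,d=save('top','t3');cv2.imwrite('pics/t3c.png',cv2.resize(im[130:250,250:390],None,fx=5.5,fy=5,interpolation=cv2.INTER_CUBIC))
im,_=save('side','s3');cv2.imwrite('pics/s3c.png',cv2.resize(im[160:280,230:390],None,fx=5,fy=5,interpolation=cv2.INTER_CUBIC))
E
```

```text
clock: 10.5
position: [642.2, -1.6, 210.5]
ee_rot: [1.0, -0.024, 0.002, -0.0]
contact_force: [0.9, -0.1, -0.3]
gripper_width: 0.3
grasp_force: 0.0
clock: 11.38
position: [499.5, -245.2, 207.2]
ee_rot: [1.0, -0.024, -0.0, -0.0]
contact_force: [-0.5, 0.5, 0.1]
gripper_width: -0.2
grasp_force: 0.0
```

View pics/t3c.png

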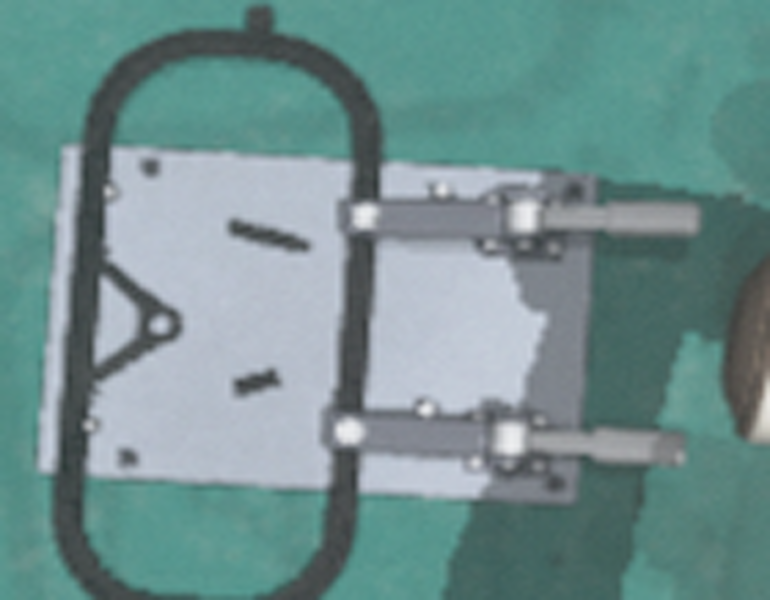

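View pics/s3c.png

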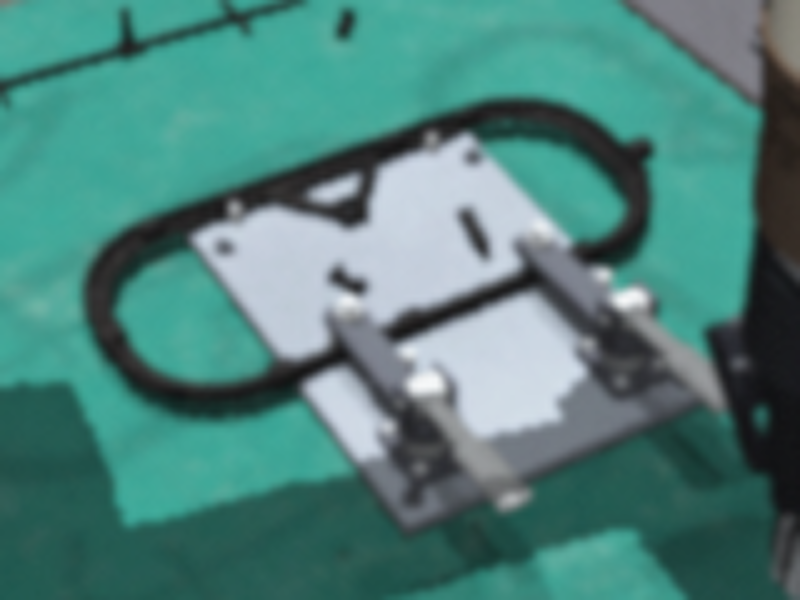

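Both straps are parallel over the frame, with noses at (365,216) and (348,431), and both levers look down. I'll compare the lever heights.

```bash
python3 - <<'E'
from h import *
d=np.load('pics/t3.npy')
for u,v in [(690,217),(655,217),(620,216),(665,447),(640,446),(605,443),(370,216),(348,431)]:
    x,y=map(lambda q:int(round(q)),crop(u,v)); print(u,v,pt('top',d,x,y).round(1))
P=[pt('top',d,*crop(u,v),z) for u,v,z in [(525,215,62),(365,216,46)]]; w=P[1]-P[0]; print('strap angle',np.arctan2(w[1],w[0])-1.5285)
E
```

```text
690 217 [642.  -47.6  63.2]
655 217 [641.8 -30.2  63.3]
620 216 [641.7 -10.   61.8]
665 447 [508.2 -33.8  64. ]
640 446 [508.2 -22.5  62. ]
605 443 [510.8  -5.1  62.5]
370 216 [641.6 120.9  51. ]
348 431 [515.3 130.9  52.9]
strap angle 0.036461019266594175
```

The open strap measures about 0.036 rad. The press pushed it slightly sideways, which leaves too little margin. I'll nudge it back onto its stop at the same place as before.

```bash
python3 -m handwheel '[[0.02,-0.06,0,0,0,0,-1],[0.04,-0.12,0,0,0,0,-1],[0.06,-0.18,0,0,0,0,-1],[0.08,-0.24,0,0,0,0,-1],[0.084,-0.30,0,0,0,0,-1],[0.084,-0.341,0,0,0,0,-1],[0.084,-0.341,0,0,0,0,-1],[0.084,-0.341,0,0,0,0,-1],[0.084,-0.341,0,0,0,0,-1]]'
python3 - <<'E'
from h import *
shift([[600,94,28]])
E
```

```text
clock: 12.6
position: [599.6, 90.4, 207.4]
ee_rot: [1.0, -0.024, -0.0, 0.0]
contact_force: [0.1, 0.7, 0.8]
gripper_width: -0.1
grasp_force: 0.0
pos [599.6  90.4 207.4] F [0.1 0.7 0.8] yaw -0.049 wz -0.001
[600  94  28] [ 0.0002 -0.0037  0.1794]
```

```bash
python3 -m handwheel '[[0,-0.003,0.06,0,0,0,-1],[0,-0.003,0.12,0,0,0,-1],[0,-0.003,0.165,0,0,0,-1],[0,-0.003,0.178,0,0,0,-1],[0,-0.003,0.178,0,0,0,-1],[0.006,-0.003,0.178,0,0,0,-1],[0.012,-0.003,0.178,0,0,0,-1],[0.016,-0.003,0.178,0,0,0,-1],[0.018,-0.003,0.178,0,0,0,-1],[0.018,-0.003,0.178,0,0,0,-1]]'
python3 -m handwheel '[[0.002,0,0,0,0,0,-1],[0.004,0,0,0,0,0,-1],[0.004,0,0,0,0,0,-1]]'
python3 -m handwheel '[[0.002,0,0,0,0,0,-1],[0.003,0,0,0,0,0,-1],[0.003,0,0,0,0,0,-1]]'
```

```text
clock: 13.85
position: [618.0, 93.2, 29.3]
ee_rot: [1.0, -0.024, 0.0, -0.0]
contact_force: [-0.2, -0.0, -0.1]
gripper_width: 0.1
grasp_force: 0.0
clock: 14.22
position: [621.3, 93.1, 29.1]
ee_rot: [1.0, -0.024, -0.001, 0.0]
contact_force: [-2.3, 0.7, 0.5]
gripper_width: 0.1
grasp_force: 1.2
clock: 14.6
position: [623.2, 93.1, 29.1]
ee_rot: [1.0, -0.024, -0.002, 0.0]
contact_force: [-7.1, 4.3, 3.7]
gripper_width: -0.2
grasp_force: 3.2
```

The finger is back at the stop position (623.2, against 623.3 before). One firm push more, then I'll clear.

```bash
python3 -m handwheel '[[0.002,0,0,0,0,0,-1],[0.003,0,0,0,0,0,-1],[0.003,0,0,0,0,0,-1]]'
python3 -m handwheel '[[-0.012,0,0,0,0,0,-1],[-0.025,0,0,0,0,0,-1],[-0.025,0,-0.06,0,0,0,-1],[-0.025,0,-0.12,0,0,0,-1],[-0.025,0,-0.18,0,0,0,-1],[-0.025,0,-0.18,0,0,0,-1]]'
python3 -m handwheel '[[-0.02,0.06,0,0,0,0,-1],[-0.04,0.12,0,0,0,0,-1],[-0.06,0.18,0,0,0,0,-1],[-0.08,0.24,0,0,0,0,-1],[-0.084,0.30,0,0,0,0,-1],[-0.084,0.341,0,0,0,0,-1],[-0.084,0.341,0,0,0,0,-1],[-0.084,0.341,0,0,0,0,-1]]'
python3 - <<'E'
from h import *
im,d=save('top','t4')
a=cv2.imread('pics/t3.png')[130:250,250:390];b=im[130:250,250:390]
cv2.imwrite('pics/t4c.png',cv2.resize(b,None,fx=5.5,fy=5,interpolation=cv2.INTER_CUBIC))
for u,v in [(690,221),(655,219),(620,218)]:
    x,y=map(lambda q:int(round(q)),crop(u,v)); print(pt('top',d,x,y).round(1))
E
```

```text
clock: 14.98
position: [623.3, 93.0, 29.0]
ee_rot: [1.0, -0.024, -0.005, 0.001]
contact_force: [-13.5, 5.1, 8.5]
gripper_width: 0.1
grasp_force: 6.8
clock: 15.72
position: [606.0, 94.5, 216.0]
ee_rot: [1.0, -0.024, 0.007, -0.002]
contact_force: [0.3, 0.4, -0.2]
gripper_width: -0.3
grasp_force: 0.0
clock: 16.73
position: [502.2, -242.6, 208.5]
ee_rot: [1.0, -0.024, -0.001, -0.0]
contact_force: [0.0, 0.5, -0.7]
gripper_width: -0.1
grasp_force: 0.0
[638.9 -47.5  64.1]
[641.3 -29.9  66.5]
[641.7 -10.   61.9]
```

View pics/t4c.png

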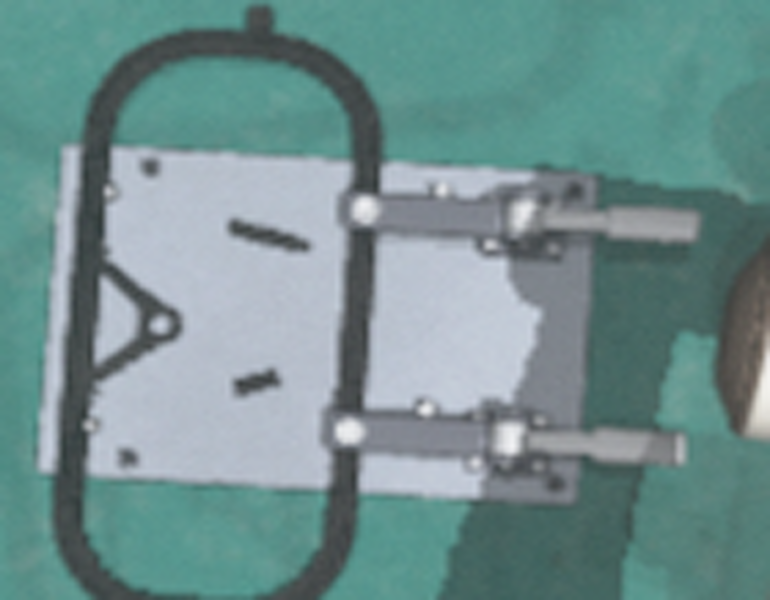

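The nose is now at (365,209) and the strap lies parallel to the shut one, against its pin. The lever is still down, and the frame and the small parts lie where they were.

```bash
python3 -c "
from bench import *
print(job_done())"
```

```text
the job is handed in; nothing more can be done
None
```

The open strap is closed against its stop, its lever is pressed fully down, and the arm is clear; the job is handed in, but the judge's result was not shown.

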